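# Turn off the gas, lid the tiffins and clip on their colour tags

## Task

The tiffins are filled. First turn off the gas at the red cock handle on the stove's pipe, then press the lid of every small dabba fully home, and then take from the rail the spring clip of each dabba's colour and let it close squarely around the middle of the upright tab on that lid, upright and well down over the tab. Leave the dabbas standing on the ledge, and do not shift or tip the kettle, the glasses or the rolling stand.

Things in the scene. Friction and masses are not known exactly. Their poses are not given: they have to be found in the camera images.
- gas_cock (a joint): Gas cock: quarter-turn red bar handle on a brass cock, on the pipe in front (robot side) of the steel stove; vertical axis. 0 = open, handle lying along the pipe and pointing away from the stove; grows clockwise seen from above; 1.571 rad = closed stop, handle square across the pipe. Stays where it is left; about 0.2 N m to turn.
- cock_axis (a point): Point on the cock's turning axis at the top of the handle (104 mm above the ledge). Turns with the handle: its -x points along the handle to the tip. The bar is 95 mm long from the axis to its tip, 14 mm wide and 22 mm tall (82 to 104 mm above the ledge); cock and pipe below reach up to 79 mm at the axis, 65 mm elsewhere.
- dabba_red: Small round steel dabba with a red band, 84 mm across, 75 mm tall without its lid (mass about 0.6 kg with lid, loose). Origin: centre of its underside. May be absent.
- lid_red (a joint): Press-on lid of the red dabba: how far it stands above its home position, m. 0 = fully home, up to 0.017 raised. Stiff slide, about 8 N to push down; cannot come off.
- tab_red (a point): Middle of the top edge of the upright red tab on that lid. Tab: 56 mm long (point x), 4 mm thick (point y), 37 mm tall above the lid, whose steel disc is 87 mm across and 10 mm thick. With the lid home the tab's top is 122 mm above the dabba's underside.
- clip_red: Red spring clip, 30 mm wide (x), 92 mm tall, 60 g. Origin: mid pivot; z up to the levers; jaws open, levers squeeze along y. Jaws reach 42 mm below the pivot, levers 50 mm above, splayed outside from 24 mm (bottom) to 43 mm (top) when holding 4 mm; squeezed to the stop (10 N): upright, 26 mm outside, jaw tips 21 mm apart. Frame is the +y half's: it leans 0.2 rad while squeezed.
- dabba_blue: Small round steel dabba with a blue band, 84 mm across, 75 mm tall without its lid (mass about 0.6 kg with lid, loose). Origin: centre of its underside. May be absent.
- lid_blue (a joint): Press-on lid of the blue dabba: how far it stands above its home position, m. 0 = fully home, up to 0.017 raised. Stiff slide, about 8 N to push down; cannot come off.
- tab_blue (a point): Middle of the top edge of the upright blue tab on that lid. Tab: 56 mm long (point x), 4 mm thick (point y), 37 mm tall above the lid, whose steel disc is 87 mm across and 10 mm thick. With the lid home the tab's top is 122 mm above the dabba's underside.
- clip_blue: Blue spring clip, 30 mm wide (x), 92 mm tall, 60 g. Origin: mid pivot; z up to the levers; jaws open, levers squeeze along y. Jaws reach 42 mm below the pivot, levers 50 mm above, splayed outside from 24 mm (bottom) to 43 mm (top) when holding 4 mm; squeezed to the stop (10 N): upright, 26 mm outside, jaw tips 21 mm apart. Frame is the +y half's: it leans 0.2 rad while squeezed.
- dabba_yellow: Small round steel dabba with a yellow band, 84 mm across, 75 mm tall without its lid (mass about 0.6 kg with lid, loose). Origin: centre of its underside. May be absent.
- lid_yellow (a joint): Press-on lid of the yellow dabba: how far it stands above its home position, m. 0 = fully home, up to 0.017 raised. Stiff slide, about 8 N to push down; cannot come off.
- tab_yellow (a point): Middle of the top edge of the upright yellow tab on that lid. Tab: 56 mm long (point x), 4 mm thick (point y), 37 mm tall above the lid, whose steel disc is 87 mm across and 10 mm thick. With the lid home the tab's top is 122 mm above the dabba's underside.
- clip_yellow: Yellow spring clip, 30 mm wide (x), 92 mm tall, 60 g. Origin: mid pivot; z up to the levers; jaws open, levers squeeze along y. Jaws reach 42 mm below the pivot, levers 50 mm above, splayed outside from 24 mm (bottom) to 43 mm (top) when holding 4 mm; squeezed to the stop (10 N): upright, 26 mm outside, jaw tips 21 mm apart. Frame is the +y half's: it leans 0.2 rad while squeezed.
- dabba_green: Small round steel dabba with a green band, 84 mm across, 75 mm tall without its lid (mass about 0.6 kg with lid, loose). Origin: centre of its underside. May be absent.
- lid_green (a joint): Press-on lid of the green dabba: how far it stands above its home position, m. 0 = fully home, up to 0.017 raised. Stiff slide, about 8 N to push down; cannot come off.
- tab_green (a point): Middle of the top edge of the upright green tab on that lid. Tab: 56 mm long (point x), 4 mm thick (point y), 37 mm tall above the lid, whose steel disc is 87 mm across and 10 mm thick. With the lid home the tab's top is 122 mm above the dabba's underside.
- clip_green: Green spring clip, 30 mm wide (x), 92 mm tall, 60 g. Origin: mid pivot; z up to the levers; jaws open, levers squeeze along y. Jaws reach 42 mm below the pivot, levers 50 mm above, splayed outside from 24 mm (bottom) to 43 mm (top) when holding 4 mm; squeezed to the stop (10 N): upright, 26 mm outside, jaw tips 21 mm apart. Frame is the +y half's: it leans 0.2 rad while squeezed.
- rail: Clip rail, fixed: wooden foot 280 x 70 x 20 mm with an upright aluminium strip 260 mm long (its x), 4 mm thick (y), top edge 62 mm above the ledge. Origin: centre of the foot's underside. The four clips start on this strip, jaws 26 mm deep over it, about 65 mm apart, in any order.
- rolling_stand: Round wooden rolling stand, 180 mm across, 50 mm tall. Bystander, loose; origin: centre of its underside.
- kettle: Tall aluminium kettle, 148 mm across, 210 mm tall with its handle. Bystander, loose; origin: centre of its underside.
- glass0: One of the two glasses on the robot side, 66 mm across, 90 mm tall, on the round steel tray (200 mm across). Bystander, loose; origin: centre of its underside.
- glass1: One of the two glasses on the robot side, 66 mm across, 90 mm tall, on the round steel tray (200 mm across). Bystander, loose; origin: centre of its underside.

How it is judged (in metres and radians):
On the way, in this order (a step that is already met when the one before it is completed fails the run):
1. the gas cock is turned to its closed stop (value of joint gas_cock above 1.45 rad), for 0.2 s.
2. every lid present is pressed fully home (value of joint each of lid_red, lid_blue, lid_yellow, lid_green below 0.003 m), for 0.2 s.
3. every dabba present has the clip of its colour closed on its tab (x of clip_red in the frame of tab_red between -0.02 and 0.02 m and y of clip_red in the frame of tab_red between -0.008 and 0.008 m and z of clip_red in the frame of tab_red between 0.004 and 0.03 m and angle between the y axis of clip_red and the y axis of tab_red, either way round below 0.25 rad and angle between each of clip_red, clip_blue, clip_yellow, clip_green's own z axis and vertical below 0.25 rad and contact force between clip_red and dabba_red above 1 N and x of clip_blue in the frame of tab_blue between -0.02 and 0.02 m and y of clip_blue in the frame of tab_blue between -0.008 and 0.008 m and z of clip_blue in the frame of tab_blue between 0.004 and 0.03 m and angle between the y axis of clip_blue and the y axis of tab_blue, either way round below 0.25 rad and contact force between clip_blue and dabba_blue above 1 N and x of clip_yellow in the frame of tab_yellow between -0.02 and 0.02 m and y of clip_yellow in the frame of tab_yellow between -0.008 and 0.008 m and z of clip_yellow in the frame of tab_yellow between 0.004 and 0.03 m and angle between the y axis of clip_yellow and the y axis of tab_yellow, either way round below 0.25 rad and contact force between clip_yellow and dabba_yellow above 1 N and x of clip_green in the frame of tab_green between -0.02 and 0.02 m and y of clip_green in the frame of tab_green between -0.008 and 0.008 m and z of clip_green in the frame of tab_green between 0.004 and 0.03 m and angle between the y axis of clip_green and the y axis of tab_green, either way round below 0.25 rad and contact force between clip_green and dabba_green above 1 N), for 0.2 s.
At the end, for the whole second after the job is handed in: Gas cock within 0.12 rad of closed; each lid within 3 mm of home; each dabba upright at rest on the ledge with its colour's clip gripping the tab (over 1 N), within 20 mm of its middle and 0.25 rad of square and upright, jaw tips 12 to 38 mm below the tab's top (all of step 2 and all of step 3 and value of joint gas_cock above 1.45 rad and angle between each of dabba_red, dabba_blue, dabba_yellow, dabba_green's own z axis and vertical below 0.1 rad and linear speed of each of dabba_red, clip_red, dabba_blue, clip_blue, dabba_yellow, clip_yellow, dabba_green, clip_green below 0.02 m/s and height (world z) of each of dabba_red, dabba_blue, dabba_yellow, dabba_green below 0.01 m); the robot touches nothing.
It fails at once if a bystander (kettle, glass or rolling stand) is moved more than 40 mm or tipped (distance of any of rolling_stand, kettle, glass0, glass1 from where it was at the start of the episode above 0.04 m or angle between any of rolling_stand, kettle, glass0, glass1's own z axis and vertical above 0.4 rad).
It fails at once if a dabba is tipped over (angle between any of dabba_red, dabba_blue, dabba_yellow, dabba_green's own z axis and vertical above 0.6 rad).
Of dabba_red, dabba_blue, dabba_yellow, dabba_green only 3 to 4 are there at a start; the rules pass over those that are not, and their reading is None.
At some moment in a run one of dabba_red, dabba_blue, dabba_yellow, dabba_green may be knocked a few centimetres aside while the robot is not near it.
It also fails if it takes over 210 s, if anything falls off the work surface, if the arm or the gripper's body presses on something with over 40 N, if the wrist force passes 120 N, or if a joint passes its speed limit or range.

## Robot

A 6-joint arm with a two-finger parallel gripper is mounted at the origin on the work surface. World frame = base frame: x ahead of the robot, y to its left, z up, the work surface at z = 0. Lengths are in mm, angles in degrees, forces in N, time in s.
With the tool pointing down it reaches from about 350 to 850 mm from the base axis. Payload 8.1 kg.
Tool frame: the origin (TCP) lies on the centre line of the jaws, within the pads' length; the fingertips stand 14 mm ahead of it and the grasp point (between the pads) lies 5 mm behind it; z points along the fingers, y is the line along which they close (so a half turn about z gives the same grasp; the last joint's range is limited). The gripper opens to 85 mm and grips with 20 to 120 N. Pads are 22 mm wide; open, the fingers measure 114 mm over their backs; the gripper's body (76 mm by 85 mm) begins 54 mm behind the grasp point. The pads swing forward as they close: fully open they stand 13 mm farther back than shut.
Start: joints at [-71.07, 7.471, 85.268, -0, 87.261, -4.893], TCP at [242.373, -548.872, 245.292] pointing down, gripper open.
Joint ranges: [-169.43, 169.43], [-51.17, 129.36], [1.28, 143.12], [-76.62, 256.62], [0, 156.53], [-152.29, 152.29]. Speed limits (degrees/s): [136.94, 136.94, 159.86, 180, 180, 180].

## Interface

Orientations are given as [roll, pitch, yaw] about the fixed x, y, z axes, in that order (R = Rz(yaw) Ry(pitch) Rx(roll)).
In Python, from bench import sense, snapshot, camera_info, hand_in gives the robot as it stands. The module is installed in compiled form; this text tells all that it offers.
- The arm moves only by the tool apply_moves, never from a script. Its argument "deltas" is a list of rows, each a list of 7 numbers: the shift along the tool's x, y, z scaled (see below), then the turn, a rotation vector about the tool's x, y, z scaled (see below), then the opening, from 0 (shut) to 1 (fully open). In form: [[dx, dy, dz, ax, ay, az, claw], ...]. A call has 1 to 8 rows; each row shifts and turns the commanded pose from where the row before left it, along the tool's axes as they then stand; what a row does not reach is not made up. The controller multiplies each number of a shift by 0.03 m and each number of a turn by 0.08 rad. A row lasts 1/8 s, in which the tool goes at most 62.5 mm and 10.7 degrees, less where a joint would pass 70% of its speed; a pose out of reach is approached as far as the arm can. A call with a number of a shift or a turn outside -1 to 1 is refused whole. A call with a gripper value outside its range is refused whole. The fingers move at their own pace and stop on an object; "grip_force" is the grip in N (left out, the last holds). Time passes only in rows, so rows that do not move let the fingers close. It gives the time, the measured TCP pose, the force, the opening and the grip force at its end, in the units of the state.
- sense(): the state, without advancing time (a new reading comes with each control period).
- snapshot(name): name is "scene" or "top"; returns the picture (384x512x3 uint8, red, green, blue); there is no depth.
- camera_info(name): a dict with "vertical_fov" (degrees; the focal length in pixels is half the picture's height over the tangent of half this angle, whatever the lens; pixels are square), "cx", "cy" (the principal point, pixels), "origin" and "rotation" of the camera in the world. Camera axes: x right, y up, looking along -z (the intrinsics and any distortion apply to the point x, -y, -z); pixel columns grow to the right and rows downward; lengths in mm; the calibration is good to about 2 mm. A picture is of the moment at which its call begins. camera_info takes no time and is no camera call.
- hand_in(): hands the job in; it is judged then, once.
The state is a dict: "time": time; "joint_pos": joint angles; "qd": joint speeds; "joint_efforts": joint torques, N m; "tool_pos": TCP position; "tcp_rot": TCP orientation; "ft_force": force on the tool from outside, world axes, zero at the start; "wrist_torque": the same for the moment, N m; "finger_gap": finger opening in mm; "grip_force": force on a finger pad.
Only numpy, scipy, OpenCV 4.12 (cv2) and the standard library are available. Lean on these libraries where they do the work, as an engineer would, in place of code of your own. Each camera call takes 0.05 s, during which the arm holds its last target. There are 200 camera calls.

## Working session

There is one attempt and no reset: what is moved stays moved. The work goes in short steps, Python scripts to look and compute and a tool call to move; the robot and the scene stay as the last step left them, time stands still between calls to the robot, and variables do not carry over. Pictures are saved under pics/ and viewed, at most 14 in all, crops included, and the job is handed in when it is done.

Besides the shell and the picture viewer there is one more tool, called after "Request:" as name([rows], argument=value, ...), one row to a line, values as JSON. apply_moves: Moves the arm, as the interface text tells. Its arguments: {"type":"object","properties":{"deltas":{"type":"array"},"grip_force":{"type":"number"}},"required":["deltas"]}

```bash
mkdir -p pics; python3 - <<'E'
from bench import *
import cv2
for n in ("scene","top"):
    print(n,camera_info(n))
    cv2.imwrite(f"pics/{n}0.png",cv2.resize(snapshot(n)[:,:,::-1],(800,600),interpolation=cv2.INTER_CUBIC))
print(sense())
E
```

```text
scene {'vertical_fov': 56.28045292081303, 'cx': 256.1588093300559, 'cy': 194.13757553142554, 'origin': array([ 854.446534  , -501.82473399,  814.74393654]), 'rotation': array([41.53382216,  0.45958054, 36.36406384])}
top {'vertical_fov': 44.53877693351679, 'cx': 260.60898364912583, 'cy': 183.3601964767782, 'origin': array([ 376.46116682,   16.35619615, 1607.24518648]), 'rotation': array([  5.22481958,  -0.62881201, -91.4304749 ])}
{'time': 0.1, 'joint_pos': array([-7.10703359e+01,  7.51120548e+00,  8.53252465e+01, -2.39690027e-04,
        8.72607583e+01, -4.89455196e+00]), 'qd': array([-0.08587134, -0.1639502 , -0.07734954, -0.07013894, -0.03806795,
        0.06272604]), 'joint_efforts': array([ 1.16786367e-03, -5.70952713e+01, -5.01941800e+01, -2.16123935e-04,
        8.15375475e-03, -3.69573752e-05]), 'tool_pos': array([ 242.20687274, -548.41320981,  244.32372871]), 'tcp_rot': array([-1.79903124e+02, -8.05566930e-03,  2.38242209e+01]), 'ft_force': array([-0.757638  , -0.14808418,  0.27435973]), 'wrist_torque': array([0.04016077, 0.01194706, 0.02452116]), 'grip_force': 0.0, 'finger_gap': 85.39773349974851}
```

View pics/scene0.png

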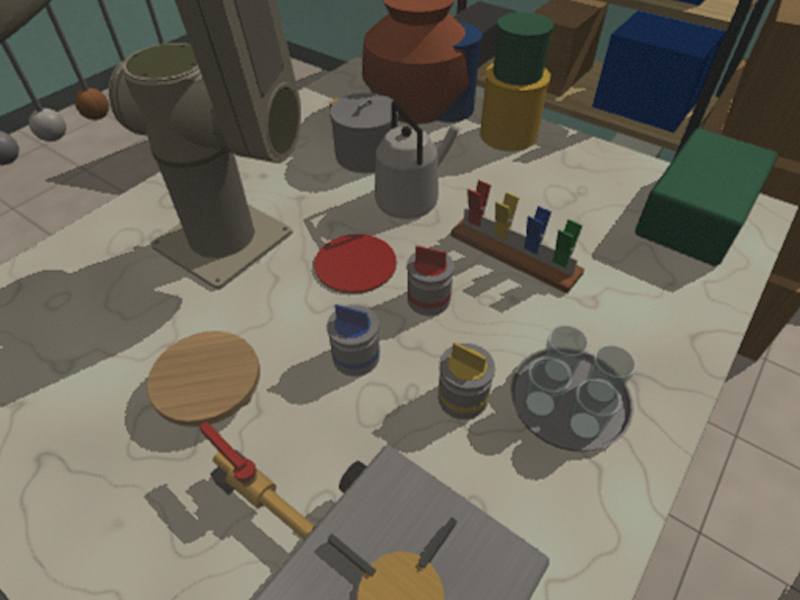

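View pics/top0.png

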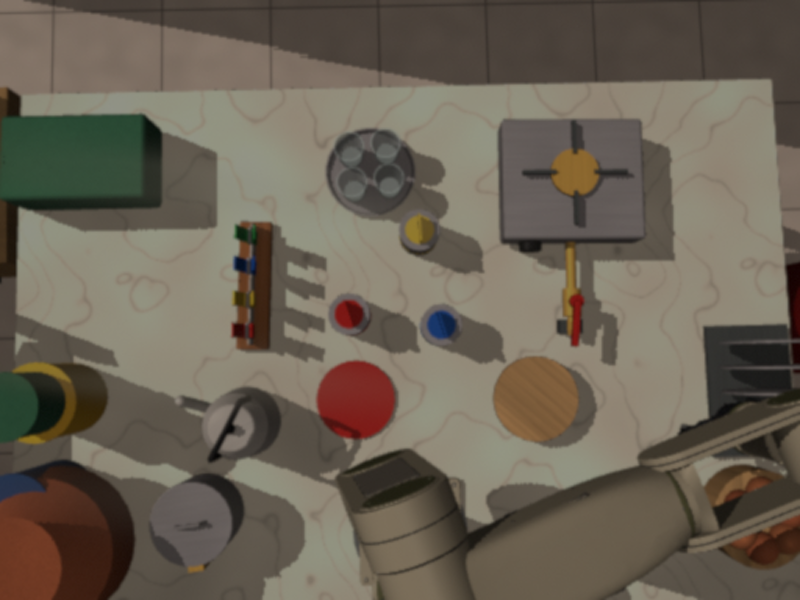

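```bash
cat > h.py <<'E'
import numpy as np, cv2
from bench import *
from scipy.spatial.transform import Rotation as R
def cam(n):
    c=camera_info(n); f=192/np.tan(np.radians(c['vertical_fov'])/2)
    return f,c['cx'],c['cy'],np.array(c['origin']),R.from_euler('xyz',c['rotation'],degrees=True).as_matrix()
def proj(n,P):
    f,cx,cy,o,M=cam(n); q=(np.atleast_2d(P)-o)@M
    return np.c_[cx+f*q[:,0]/-q[:,2], cy-f*q[:,1]/-q[:,2]]
def ray(n,uv,z):
    f,cx,cy,o,M=cam(n); d=M@np.array([(uv[0]-cx)/f,-(uv[1]-cy)/f,-1]); return o+d*(z-o[2])/d[2]
def tri(uvs):  # {'cam':uv}
    A=np.zeros((3,3));b=np.zeros(3);L=[]
    for n,uv in uvs.items():
        f,cx,cy,o,M=cam(n); d=M@np.array([(uv[0]-cx)/f,-(uv[1]-cy)/f,-1]);d/=np.linalg.norm(d)
        Q=np.eye(3)-np.outer(d,d);A+=Q;b+=Q@o;L.append((Q,o))
    p=np.linalg.solve(A,b);return p,[float(np.linalg.norm(Q@(p-o))) for Q,o in L]
E
python3 - <<'E'
from h import *
s=snapshot("scene")[:,:,::-1];t=snapshot("top")[:,:,::-1]
np.save('s.npy',s);np.save('t.npy',t)
up=lambda a,k:cv2.resize(a,None,fx=k,fy=k,interpolation=cv2.INTER_CUBIC)
a=up(s[150:270,200:330],6)[:600,:780]; 
cv2.imwrite('pics/a.png',up(s[145:270,195:330],5)[:600,:800])
b=up(t[130:225,140:300],5); cv2.imwrite('pics/b.png',b[:600,:800])
S=sense()
print(proj('top',S['tool_pos']),proj('scene',S['tool_pos']))
# crosschecks in native px (800/512=1.5625)
k=1.5625
print('cock axis',tri({'scene':np.array([245,467])/k,'top':np.array([575,302])/k}))
print('tip',tri({'scene':np.array([205,427])/k,'top':np.array([575,343])/k}))
print('stand',ray('top',np.array([536,398])/k,50),ray('scene',np.array([205,378])/k,50))
print('reddisc',ray('top',np.array([357,399])/k,0),ray('scene',np.array([355,263])/k,0))
E
```

```text
[[452.39152653 268.03581395]] [[-30.79658819 270.44573827]]
cock axis (array([ 473.49825712, -354.00436354,   86.33214503]), [1.2686970727193152, 1.2686970727191778])
tip (array([ 388.09813881, -347.59778727,   97.70990986]), [1.5052497391664565, 1.5052497391664217])
stand [ 275.78428119 -270.01442074   50.        ] [ 286.14730422 -278.69235945   50.        ]
reddisc [280.37979794 110.14216387   0.        ] [279.00610069 110.36896257   0.        ]
```

View pics/a.png

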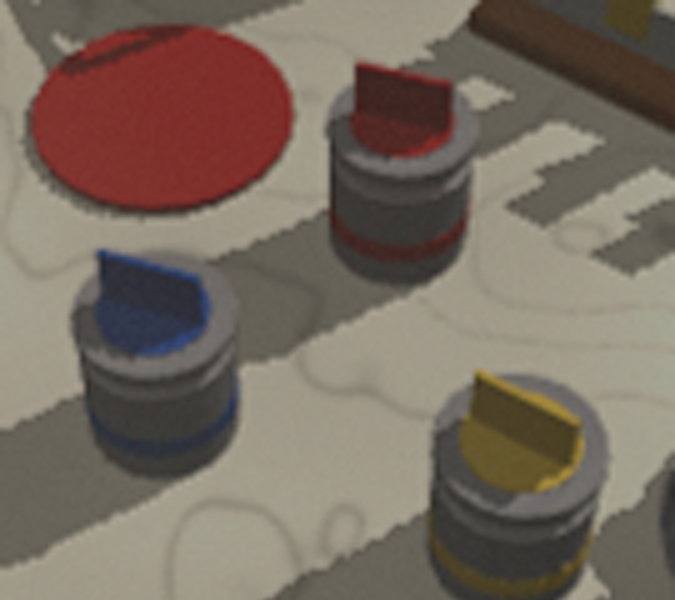

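View pics/b.png

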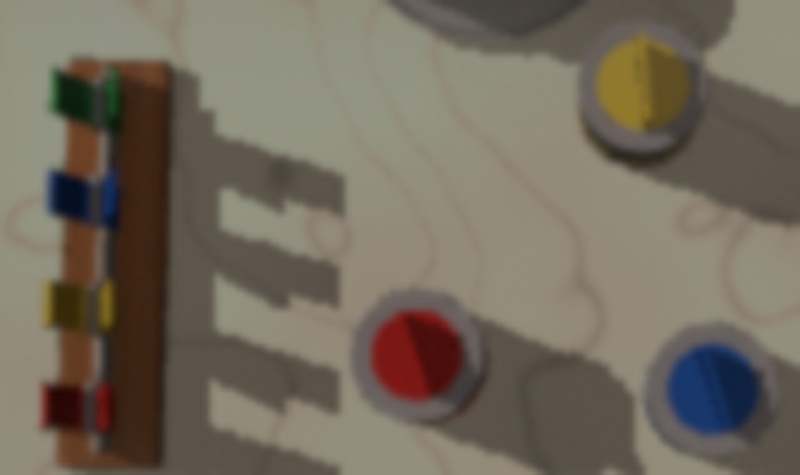

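```bash
python3 - <<'E'
from h import *
s=np.load('s.npy').astype(float).mean(2);t=np.load('t.npy').astype(float).mean(2)
s=cv2.GaussianBlur(s,(0,0),1.0);t=cv2.GaussianBlur(t,(0,0),1.0)
def edge(img,p,q,w=7,n=60):
    p=np.array(p)/1.5625;q=np.array(q)/1.5625;d=(q-p)/np.linalg.norm(q-p);nn=np.array([-d[1],d[0]]);o=[]
    hs=np.arange(-w,w+.1,.25)
    for u in np.linspace(0,1,n):
        c=p+(q-p)*u;pts=(c+hs[:,None]*nn).astype(np.float32)
        v=cv2.remap(img.astype(np.float32),pts[None,:,0],pts[None,:,1],cv2.INTER_LINEAR)[0]
        g=np.gradient(v);i=np.argmax(abs(g));o.append((u,hs[i]))
    o=np.array(o);k=np.polyfit(o[:,0],o[:,1],1)
    for _ in range(5):
        r=abs(o[:,1]-np.polyval(k,o[:,0]));m=r<max(2*np.median(r),.3);k=np.polyfit(o[m,0],o[m,1],2)
    return k[0]/4, m.sum(), np.round(np.polyval(k,[0,.5,1]),2)
# sagitta k/4 : sign along n
print('top back edge',edge(t,(25,97),(765,80)))
print('scene right edge',edge(s,(790,225),(640,590)))
print('scene stove left',edge(s,(388,450),(262,595)))
print('scene stove top',edge(s,(395,450),(545,555)))
print('rail foot scene',edge(s,(455,233),(568,288)))
print('top left table', edge(t,(18,215),(20,100)), 'right',edge(t,(772,85),(783,250)))
E
```

```text
top back edge (np.float64(-0.21364869955154014), np.int64(50), array([-2.17, -1.45, -1.15]))
scene right edge (np.float64(-0.4177162465594939), np.int64(55), array([-0.2 ,  1.95,  3.27]))
scene stove left (np.float64(0.3763190254313628), np.int64(35), array([4.58, 2.36, 0.89]))
scene stove top (np.float64(0.05215663414508462), np.int64(48), array([-0.71, -0.55, -0.29]))
rail foot scene (np.float64(0.049959700007284225), np.int64(43), array([3.07, 3.16, 3.35]))
top left table (np.float64(3.7273351328640323), np.int64(35), array([ 0.22, -3.29,  0.65])) right (np.float64(-0.19025495658707084), np.int64(45), array([0.74, 0.62, 0.12]))
```

```bash
cat > fit.py <<'E'
from h import *
from scipy.optimize import minimize
K=3
def hsv(img): return cv2.cvtColor(cv2.resize(img,None,fx=K,fy=K,interpolation=cv2.INTER_CUBIC),cv2.COLOR_BGR2HSV).astype(int)
HUE={'red':(174,6),'yellow':(20,33),'blue':(100,125),'green':(55,85)}
def cmask(H,c,smin=110):
    lo,hi=HUE[c];h=H[...,0]
    m=((h>=lo)&(h<=hi)) if lo<hi else ((h>=lo)|(h<=hi))
    return (m&(H[...,1]>smin)&(H[...,2]>30)).astype(np.uint8)
def near(m,n,P,rad):   # blob pixels near projected point P
    u=proj(n,P)[0]*K;yy,xx=np.mgrid[:m.shape[0],:m.shape[1]]
    return m*((xx-u[0])**2+(yy-u[1])**2<(rad*K)**2).astype(np.uint8)
def comp(m):
    k,l,st,_=cv2.connectedComponentsWithStats(m)
    return (l==1+np.argmax(st[1:,4])).astype(np.uint8) if k>1 else m
def rend(n,hulls,sh):
    o=np.zeros(sh,np.uint8)
    for h in hulls:
        p=(proj(n,h)+.5)*K-.5; cv2.fillConvexPoly(o,cv2.convexHull((p*16).astype(np.int32)),1,cv2.LINE_8,4)
    return o
def iou(a,b): return (a&b).sum()/max(1,(a|b).sum())
def box(c,yaw,L,W,z0,z1):
    d=np.array([[sx*L/2,sy*W/2] for sx in(-1,1) for sy in(-1,1)])
    r=np.array([[np.cos(yaw),-np.sin(yaw)],[np.sin(yaw),np.cos(yaw)]]);d=d@r.T+c
    return np.vstack([np.c_[d,[z]*4] for z in(z0,z1)])
def disc(c,r,z):
    a=np.linspace(0,2*np.pi,40);return np.c_[c[0]+r*np.cos(a),c[1]+r*np.sin(a),0*a+z]
def tabmodel(p): x,y,z,yaw,r=p; return [box((x,y),yaw,56,4,z-37,z),disc((x,y),r,z-37)]
def fit(model,masks,p0,step):
    f=lambda p:-sum(iou(rend(n,model(p),m.shape),m) for n,m in masks.items())/len(masks)
    best=None
    for s in (1,.4):
        p0=np.array(p0) if best is None else best.x
        sim=np.vstack([p0]+[p0+s*np.eye(len(p0))[i]*step[i] for i in range(len(p0))])
        best=minimize(f,p0,method='Nelder-Mead',options=dict(initial_simplex=sim,xatol=.05,fatol=1e-4,maxiter=250))
    return best.x,-best.fun,[iou(rend(n,model(best.x),m.shape),m) for n,m in masks.items()]
def tabs(imgs,guess,cams=('scene','top')):
    out={}
    for c,(x,y,yaw) in guess.items():
        ms={n:comp(near(cmask(hsv(imgs[n]),c),n,(x,y,112),22 if n=='scene' else 15)) for n in cams}
        b=max((fit(tabmodel,ms,[x,y,128,yw,31],[15,15,8,.3,2]) for yw in (yaw,yaw+.5,yaw-.5)),key=lambda q:q[1])
        out[c]=b;print(c,np.round(b[0],3),round(b[1],3),np.round(b[2],3),{n:int(m.sum()) for n,m in ms.items()})
    return out
E
python3 - <<'E'
from fit import *
im={'scene':np.load('s.npy'),'top':np.load('t.npy')}
g={}
for c,u,yaw in (('red',(415,352),-.3),('blue',(713,390),-.3),('yellow',(640,83),0)):
    P=ray('top',np.array(u)/5+[140,130],100);print(c,P,proj('scene',P)); g[c]=(P[0],P[1],yaw)
tabs(im,g)
# stand
a=np.array([204,374])/1.5625
for n,uv in (('top',(536,398)),('scene',(204,376))):
    H=hsv(im[n]);m=((H[...,0]>8)&(H[...,0]<22)&(H[...,1]>90)&(H[...,2]>90)).astype(np.uint8)
    m=comp(near(m,n,(280,-272,50),42 if n=='scene' else 32))
    print(n,m.sum(),fit(lambda p:[disc(p,90,50),disc(p,90,0)],{n:m},[280,-272],[10,10]))
for n in im:
    for c in ('red','yellow','blue','green'):
        H=hsv(im[n]);m=cmask(H,c,90);m=near(m,n,(500,260,95),60);k,l,st,ce=cv2.connectedComponentsWithStats(m)
        print(n,c,[(np.round(ce[i]/K,1).tolist(),int(st[i,4])) for i in range(1,k) if st[i,4]>60])
E
```

```text
red [461.74814485 118.62913002 100.        ] [[276.34579313 167.86840381]]
blue [432.63676948 -72.31146433 100.        ] [[225.58395615 205.02814095]]
yellow [633.27911755 -30.65063045 100.        ] [[300.15914951 231.63494085]]Traceback (most recent call last):
  File "<stdin>", line 6, in <module>
  File "fit.py", line 41, in tabs
    b=max((fit(tabmodel,ms,[x,y,128,yw,31],[15,15,8,.3,2]) for yw in (yaw,yaw+.5,yaw-.5)),key=lambda q:q[1])
  File "fit.py", line 41, in <genexpr>
    b=max((fit(tabmodel,ms,[x,y,128,yw,31],[15,15,8,.3,2]) for yw in (yaw,yaw+.5,yaw-.5)),key=lambda q:q[1])
           ~~~^^^^^^^^^^^^^^^^^^^^^^^^^^^^^^^^^^^^^^^^^^^^
  File "fit.py", line 35, in fit
    best=minimize(f,p0,method='Nelder-Mead',options=dict(initial_simplex=sim,xatol=.05,fatol=1e-4,maxiter=250))
    res = _minimize_neldermead(fun, x0, args, callback, bounds=bounds,
                               **options)
    fxe = func(xe)
    fx = function(np.copy(x), *(wrapper_args + args))
  File "fit.py", line 30, in <lambda>
    f=lambda p:-sum(iou(rend(n,model(p),m.shape),m) for n,m in masks.items())/len(masks)
                ~~~^^^^^^^^^^^^^^^^^^^^^^^^^^^^^^^^^^^^^^^^^^^^^^^^^^^^^^^^^^
  File "fit.py", line 30, in <genexpr>
    f=lambda p:-sum(iou(rend(n,model(p),m.shape),m) for n,m in masks.items())/len(masks)
                        ~~~~^^^^^^^^^^^^^^^^^^^^
  File "fit.py", line 19, in rend
    p=(proj(n,h)+.5)*K-.5; cv2.fillConvexPoly(o,cv2.convexHull((p*16).astype(np.int32)),1,cv2.LINE_8,4)
       ~~~~^^^^^
  File "h.py", line 8, in proj
    f,cx,cy,o,M=cam(n); q=(np.atleast_2d(P)-o)@M
                ~~~^^^
  File "h.py", line 5, in cam
    c=camera_info(n); f=192/np.tan(np.radians(c['vertical_fov'])/2)
ValueError: time passes only in moves, steps and waits
```

```bash
sed -i 's/^def cam(n):/import functools\n@functools.lru_cache(None)\ndef cam(n):/' h.py
cat > m1.py <<'E'
from fit import *
im={'scene':np.load('s.npy'),'top':np.load('t.npy')}
tabs(im,{'red':(462,119,-.3),'blue':(433,-72,-.3),'yellow':(633,-31,0)})
for n in im:
    H=hsv(im[n]);m=((H[...,0]>8)&(H[...,0]<22)&(H[...,1]>90)&(H[...,2]>90)).astype(np.uint8)
    m=comp(near(m,n,(280,-272,50),42 if n=='scene' else 32))
    print(n,m.sum(),fit(lambda p:[disc(p,90,50),disc(p,90,0)],{n:m},[280,-272],[10,10]))
for n in im:
    for c in ('red','yellow','blue','green'):
        H=hsv(im[n]);m=cmask(H,c,90);m=near(m,n,(500,260,95),60);k,l,st,ce=cv2.connectedComponentsWithStats(m)
        print(n,c,[(np.round(ce[i]/K,1).tolist(),int(st[i,4])) for i in range(1,k) if st[i,4]>60])
E
timeout 300 python3 m1.py
```

```text
red [4.60810e+02 1.18871e+02 1.32226e+02 3.94000e-01 2.91410e+01] 0.895 [0.825 0.964] {'scene': 2598, 'top': 2414}
blue [ 4.35051e+02 -7.14860e+01  1.24537e+02 -2.93000e-01  2.80250e+01] 0.537 [0.092 0.982] {'scene': 271, 'top': 2188}
yellow [ 6.32968e+02 -3.17310e+01  1.31638e+02  6.00000e-02  2.90910e+01] 0.921 [0.91  0.931] {'scene': 3738, 'top': 2346}
scene 27985 (array([ 249.30085215, -262.63065198]), np.float64(0.8017039711191336), [np.float64(0.8017039711191336)])
top 20946 (array([ 275.33462524, -270.10771179]), np.float64(0.9439812519716977), [np.float64(0.9439812519716977)])
scene red [([305.7, 129.4], 2131), ([275.1, 167.2], 2811), ([282.4, 193.3], 283)]
scene yellow [([322.9, 92.0], 1273), ([323.1, 137.4], 2484)]
scene blue [([343.3, 146.6], 2151)]
scene green [([362.4, 155.1], 2302)]
top red [([223.1, 200.9], 2535), ([160.5, 211.5], 359), ([152.6, 211.3], 639), ([213.7, 237.0], 381)]
top yellow [([161.0, 191.4], 353), ([152.7, 191.1], 654)]
top blue [([161.9, 169.9], 291), ([153.8, 169.2], 495)]
top green [([154.4, 149.3], 390), ([162.2, 150.2], 215)]
```

```bash
python3 - <<'E'
from fit import *
im={'scene':np.load('s.npy'),'top':np.load('t.npy')}
H=hsv(im['scene'])
def at(x,y): # crop a coords
    u=np.array([x/5+195,y/5+145]);i=((u+.5)*K-.5).astype(int);return H[i[1]-1:i[1]+2,i[0]-1:i[0]+2].reshape(-1,3).mean(0).round().astype(int).tolist()
for nm,pts in {'red':[(370,90),(430,100),(400,140),(440,95)],'blue':[(110,275),(150,290),(190,300),(150,335),(105,310)],'yellow':[(490,400),(540,430),(570,445),(500,465)],'steel':[(225,300),(170,380),(90,330),(590,420)]}.items(): print(nm,[at(*p) for p in pts])
H=hsv(im['scene']);i=((np.array([204,374])/1.5625+.5)*K).astype(int);print('wood',H[i[1],i[0]],H[i[1]+110,i[0]])
E
```

```text
red [[3, 113, 64], [5, 120, 63], [4, 147, 81], [4, 125, 61]]
blue [[117, 48, 59], [120, 47, 59], [119, 45, 55], [113, 93, 74], [113, 88, 75]]
yellow [[22, 119, 76], [22, 127, 75], [23, 142, 86], [22, 143, 101]]
steel [[12, 18, 111], [16, 25, 63], [19, 26, 78], [64, 13, 108]]
wood [ 16 109 138] [  3 156 106]
```

```bash
sed -i "s/def cmask(H,c,smin=110):/SM={'red':70,'yellow':85,'blue':33,'green':60}\ndef cmask(H,c,smin=None):\n    smin=smin or SM[c]/; s/'red':(174,6)/'red':(170,12)/; s/'blue':(100,125)/'blue':(95,135)/" fit.py
sed -i '/^for n in im:/,$d' m1.py
cat >> m1.py <<'E'
o=cv2.resize(im['scene'],None,fx=K,fy=K)
for c,p in (('red',(462,119,112)),('blue',(433,-72,112)),('yellow',(633,-31,112))):
    m=comp(near(cmask(hsv(im['scene']),c),'scene',p,22)); cs,_=cv2.findContours(m,0,2);cv2.drawContours(o,cs,-1,(255,255,255),1)
for n in im:
    H=hsv(im[n]);m=((H[...,0]>8)&(H[...,0]<22)&(H[...,1]>75)&(H[...,2]>90)).astype(np.uint8)
    m=comp(near(m,n,(280,-272,50),42 if n=='scene' else 32));cs,_=cv2.findContours(m,0,2)
    if n=='scene': cv2.drawContours(o,cs,-1,(0,255,0),1)
    print(n,m.sum(),fit(lambda p:[disc(p,90,50),disc(p,90,0)] if n=='scene' else [disc(p,90,50)],{n:m},[280,-272],[10,10]))
cv2.imwrite('pics/ov.png',o[425:875,270:1050])
E
timeout 400 python3 m1.py
```

```text
red [4.60309e+02 1.18915e+02 1.32869e+02 3.53000e-01 3.08110e+01] 0.924 [0.894 0.954] {'scene': 2992, 'top': 2678}
blue [ 4.33722e+02 -7.21120e+01  1.30290e+02  3.17000e-01  3.03450e+01] 0.926 [0.908 0.945] {'scene': 3363, 'top': 2596}
yellow [ 6.32458e+02 -3.16770e+01  1.31881e+02  6.90000e-02  2.98180e+01] 0.918 [0.933 0.904] {'scene': 3932, 'top': 2490}
scene 28373 (array([ 252.68423848, -264.72527531]), np.float64(0.8076989271986691), [np.float64(0.8076989271986691)])
top 21432 (array([ 275.95295463, -269.52527932]), np.float64(0.9876119333735442), [np.float64(0.9876119333735442)])
```

View pics/ov.png

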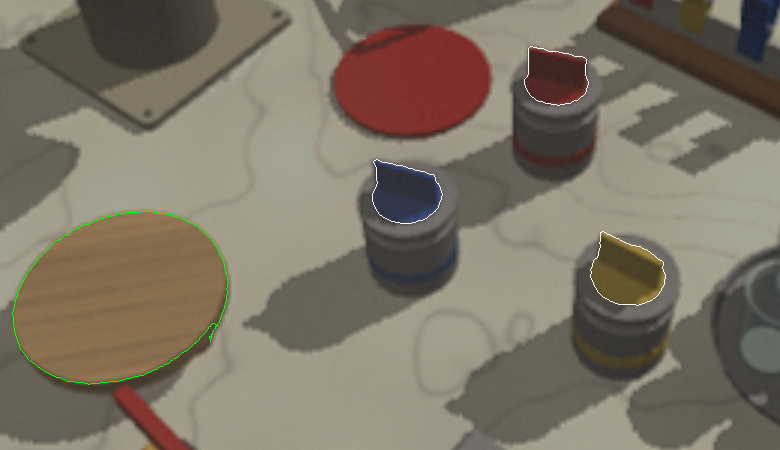

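```bash
cat > m2.py <<'E'
from fit import *
im={'scene':np.load('s.npy'),'top':np.load('t.npy')}
def brown(n,P,rad,hull=True,close=0):
    H=hsv(im[n]);m=(((H[...,0]<18)|(H[...,0]>175))&(H[...,1]>85)&(H[...,2]<135)&(H[...,2]>25)).astype(np.uint8)
    if close: m=cv2.morphologyEx(m,cv2.MORPH_CLOSE,np.ones((close,close)))
    m=comp(near(m,n,P,rad));
    if hull:
        c=cv2.convexHull(cv2.findNonZero(m));m=np.zeros_like(m);cv2.fillConvexPoly(m,c,1)
    return m
for n in im:
    H=hsv(im[n]);m=((H[...,0]>8)&(H[...,0]<22)&(H[...,1]>75)&(H[...,2]>90)).astype(np.uint8)
    m=comp(near(m,n,(280,-272,50),42 if n=='scene' else 32))
    print('stand',n,fit(lambda p:[disc(p,90,50)],{n:m},[280,-272],[10,10]))
# cock
ms={n:comp(near(cmask(hsv(im[n]),'red'),n,(430,-350,100),40 if n=='scene' else 25)) for n in im}
def cock(p):
    x,y,a,r=p; d=np.array([np.cos(a),np.sin(a)])
    return [box(np.array([x,y])-d*47.5,a,95,14,82,104),disc((x,y),r,104),disc((x,y),r,82)]
for k in (ms,{'top':ms['top']},{'scene':ms['scene']}): print('cock',list(k),fit(cock,k,[475,-352,0,11],[12,12,.2,3]))
c0=ray('top',np.array([113,265])/5+[140,130],20);print('rail guess',c0)
rm={n:brown(n,c0,75 if n=='scene' else 50,True,9) for n in im}
railf=lambda p:[box(p[:2],p[2],280,70,0,20)]
o=np.hstack([cv2.resize(im[n],None,fx=K,fy=K) for n in im])
for k in (rm,{'top':rm['top']},{'scene':rm['scene']}):
    q=fit(railf,k,[c0[0],c0[1],0.],[12,12,.1]);print('rail',list(k),q)
    if len(k)==2: rp=q[0]
for c in ('red','yellow','blue','green'):
  for n in im:
    ex,ey=np.array([np.cos(rp[2]),np.sin(rp[2])]),np.array([-np.sin(rp[2]),np.cos(rp[2])])
    def clip(p):
        C=rp[:2]+ex*p[0]+ey*p[1];Q=[]
        for s in(-1,1):
            Q.append(np.array([[*(C+ex*a+ey*s*b),z] for a in(-15,15) for b,z in((12,78),(9,78),(21.5,128),(18.5,128))]))
        return Q
    g={'red':-100,'yellow':-33,'blue':33,'green':98}[c]
    m=near(cmask(hsv(im[n]),c),n,(*(rp[:2]+ex*g),100),26 if n=='scene' else 12)
    print(c,n,m.sum(),fit(clip,{n:m},[g,0],[8,5])[:2])
E
timeout 500 python3 m2.py
```

```text
stand scene (array([ 275.29804958, -272.85666406]), np.float64(0.973261663565571), [np.float64(0.973261663565571)])
stand top (array([ 275.95295463, -269.52527932]), np.float64(0.9876119333735442), [np.float64(0.9876119333735442)])
cock ['scene', 'top'] (array([ 4.76992717e+02, -3.57344320e+02, -1.07880721e-01,  1.40670447e+01]), np.float64(0.8731892660127993), [np.float64(0.8620063549704948), np.float64(0.8843721770551038)])
cock ['top'] (array([ 4.78082802e+02, -3.56130786e+02, -9.80723282e-02,  1.37138634e+01]), np.float64(0.9194817214252661), [np.float64(0.9194817214252661)])
cock ['scene'] (array([ 4.76032062e+02, -3.59056051e+02, -1.21982454e-01,  1.40033260e+01]), np.float64(0.9130742049469964), [np.float64(0.9130742049469964)])
rail guess [530.32658908 327.66776593  20.        ]
rail ['scene', 'top'] (array([ 5.32086088e+02,  3.32158791e+02, -4.76687498e-02]), np.float64(0.7787332311876338), [np.float64(0.622087758294229), np.float64(0.9353787040810386)])
rail ['top'] (array([ 5.33225855e+02,  3.31568965e+02, -4.12485049e-02]), np.float64(0.9367243488900542), [np.float64(0.9367243488900542)])
rail ['scene'] (array([ 5.28277256e+02,  3.33460012e+02, -6.10912337e-02]), np.float64(0.6307571239231279), [np.float64(0.6307571239231279)])
red scene 2825 (array([-99.87017822,  -9.25546646]), np.float64(0.5830575777630708))
red top 2717 (array([-99.87067871,  -5.20804596]), np.float64(0.297029702970297))
yellow scene 2537 (array([-34.46071041,  -8.85437589]), np.float64(0.6572668112798264))
yellow top 1013 (array([-35.04046345,  -3.30005676]), np.float64(0.6157243816254417))
blue scene 2622 (array([37.53055573, -8.54248285]), np.float64(0.6460421707569997))
blue top 1029 (array([35.05530167, -2.78735638]), np.float64(0.5837606837606838))
green scene 2616 (array([101.11911774,  -8.91935587]), np.float64(0.6518493383101459))
green top 721 (array([100.20454102,  -0.88140869]), np.float64(0.499031007751938))
```

```bash
python3 - <<'E'
from fit import *
rp=np.array([532.5,332,-.045]);ex=np.array([np.cos(rp[2]),np.sin(rp[2])]);ey=np.array([-ex[1],ex[0]])
W=lambda a,b,z:np.array([*(rp[:2]+ex*a+ey*b),z])
def crop(n,f,x0,y0,x1,y1,k):
    o=cv2.resize(np.load(f)[y0:y1,x0:x1],None,fx=k,fy=k,interpolation=cv2.INTER_CUBIC)
    P=lambda p:tuple(int(v) for v in ((proj(n,p)[0]+.5-[x0,y0])*k))
    cv2.line(o,P(W(-130,0,62)),P(W(130,0,62)),(255,255,255),1)
    for a in(-140,140):
        for b in(-35,35):cv2.circle(o,P(W(a,b,20)),3,(255,255,0),-1)
    for a in(-100,-35,36,100.5):
        for s in(-1,1): cv2.line(o,P(W(a-15,s*21.5,128)),P(W(a+15,s*21.5,128)),(255,0,255),1)
    return o
a=crop('top','t.npy',143,135,183,227,6.5);b=crop('scene','s.npy',283,110,378,190,5.8)
H=max(a.shape[0],b.shape[0]);f=lambda x:cv2.copyMakeBorder(x,0,H-x.shape[0],0,0,0)
o=np.hstack([f(a),f(b)])[:600,:];o=o[:,:800];print(o.shape);cv2.imwrite('pics/rail.png',o)
E
```

```text
(598, 800, 3)
```

View pics/rail.png

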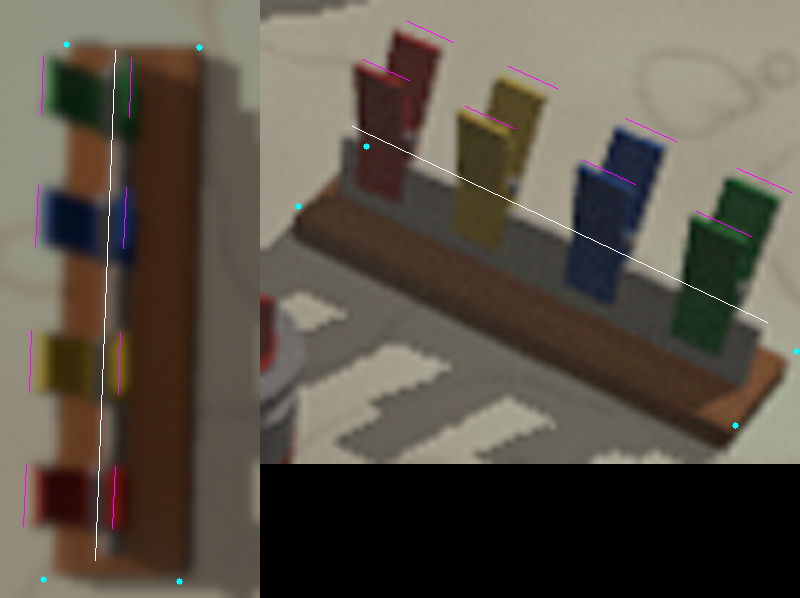

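Request:
apply_moves([
  [0, 0, 0.5, 0, 0, 0.86, 0],
  [0, 0, 0.5, 0, 0, 0.87, 0],
  [0, 0, 0.5, 0, 0, 0.87, 0],
  [0, 0, 0.5, 0, 0, 0.87, 0],
  [0, 0, 0.5, 0, 0, 0.87, 0],
  [0, 0, 0.5, 0, 0, 0.86, 0],
], grip_force=30)

```text
time: 0.95
tool_pos: [242.3, -548.7, 154.5]
tcp_rot: [-180.0, 0.0, -0.1]
ft_force: [0.2, 0.6, 0.3]
finger_gap: -0.4
grip_force: 0.0
```

Request:
apply_moves([
  [0.89, -0.86, 0, 0, 0, 0, 0],
  [0.89, -0.86, 0, 0, 0, 0, 0],
  [0.89, -0.86, 0, 0, 0, 0, 0],
  [0.89, -0.86, 0, 0, 0, 0, 0],
  [0.89, -0.86, 0, 0, 0, 0, 0],
  [0.89, -0.86, 0, 0, 0, 0, 0],
  [0, 0, 0, 0, 0, 0, 0],
])

```text
time: 1.82
tool_pos: [404.1, -392.3, 155.1]
tcp_rot: [-180.0, -0.0, 0.2]
ft_force: [0.5, 0.3, -0.1]
finger_gap: 0.0
grip_force: 0.0
```

Request:
apply_moves([
  [0, 0, 0.8, 0, 0, 0, 0],
  [0, 0, 0.8, 0, 0, 0, 0],
  [0, 0, 0.7, 0, 0, 0, 0],
  [0, 0, 0, 0, 0, 0, 0],
  [0.05, -0.82, 0, 0, 0, 0, 0],
  [-0.01, -0.63, 0, 0, 0, 0, 0],
])

```text
time: 2.58
tool_pos: [404.3, -351.4, 87.7]
tcp_rot: [179.9, -0.1, -0.0]
ft_force: [1.5, -3.6, 0.6]
finger_gap: -0.0
grip_force: 1.6
```

Request:
apply_moves([
  [0.15, -0.61, 0, 0, 0, 0, 0],
  [0.31, -0.55, 0, 0, 0, 0, 0],
  [0.44, -0.45, 0, 0, 0, 0, 0],
  [0.54, -0.32, 0, 0, 0, 0, 0],
  [0.6, -0.17, 0, 0, 0, 0, 0],
  [0, 0, 0, 0, 0, 0, 0],
])

```text
time: 3.32
tool_pos: [460.6, -287.8, 85.3]
tcp_rot: [-179.9, 0.7, 0.0]
ft_force: [-32.0, -3.6, 18.0]
finger_gap: -0.2
grip_force: 16.4
```

```bash
python3 - <<'E'
from fit import *
s=snapshot('scene')[:,:,::-1]
print({k:np.round(v,1) for k,v in sense().items() if k in('tool_pos','ft_force','time')})
o=cv2.resize(s[220:384,60:280],None,fx=3.5,fy=3.5,interpolation=cv2.INTER_CUBIC);cv2.imwrite('pics/cock.png',o[:600,:800])
E
```

```text
{'time': np.float64(3.4), 'tool_pos': array([ 460.6, -287.8,   85.3]), 'ft_force': array([-32.5,  -3.3,  17.2])}
```

View pics/cock.png

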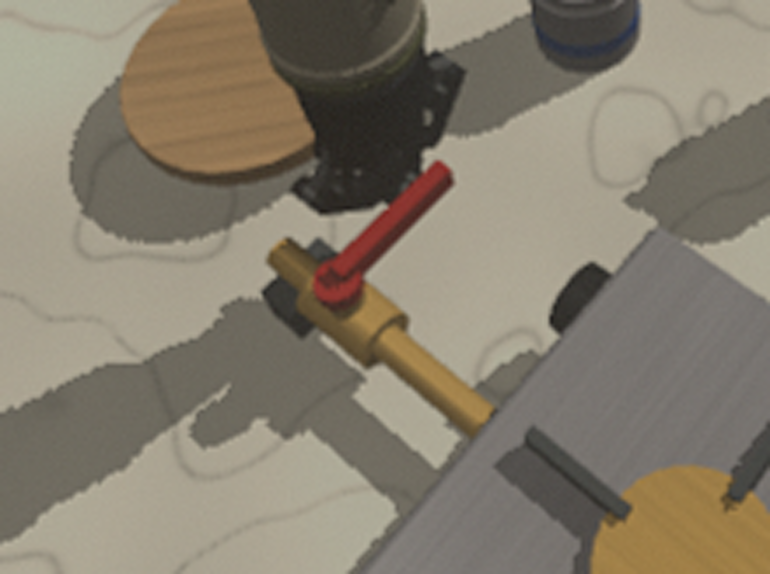

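Request:
apply_moves([
  [-0.9, 0, 0, 0, 0, 0, 0],
  [0, 0, -0.9, 0, 0, 0, 0],
  [0, 0, -0.9, 0, 0, 0, 0],
  [0, -0.5, -0.9, 0, 0, 0, 0],
  [0, -0.9, 0, 0, 0, 0, 0],
  [0, -0.9, 0, 0, 0, 0, 0],
  [0, -0.9, 0, 0, 0, 0, 0],
  [0, -0.9, 0, 0, 0, 0, 0],
])

```text
time: 4.38
tool_pos: [439.0, -163.0, 167.3]
tcp_rot: [-179.9, -0.0, 0.0]
ft_force: [-0.1, 0.2, 0.0]
finger_gap: 0.1
grip_force: 0.0
```

Request:
apply_moves([
  [0, -0.9, 0, 0, 0, 0, 0],
  [0, -0.9, 0, 0, 0, 0, 0],
  [0, -0.9, 0, 0, 0, 0, 0],
  [0, 0, 0, 0, 0, 0, 0],
])

```text
time: 4.88
tool_pos: [438.8, -81.5, 167.3]
tcp_rot: [-179.9, 0.0, 0.2]
ft_force: [-0.1, -0.3, -0.6]
finger_gap: -0.0
grip_force: 0.0
```

Request:
apply_moves([
  [-0.16, -0.32, 0, 0, 0, 0, 0],
  [0, 0, 0.4, 0, 0, 0, 0],
  [0, 0, 0.3, 0, 0, 0, 0],
  [0, 0, 0.2, 0, 0, 0, 0],
  [0, 0, 0.15, 0, 0, 0, 0],
  [0, 0, 0, 0, 0, 0, 0],
])

```text
time: 5.62
tool_pos: [433.2, -74.4, 135.9]
tcp_rot: [-180.0, 0.0, -0.1]
ft_force: [-4.0, 0.5, 8.7]
finger_gap: -0.2
grip_force: 4.3
```

Request:
apply_moves([
  [0, 0, 0.1, 0, 0, 0, 0],
  [0, 0, 0.1, 0, 0, 0, 0],
  [0, 0, 0, 0, 0, 0, 0],
])

```text
time: 6.0
tool_pos: [436.3, -75.3, 135.9]
tcp_rot: [179.9, -0.4, -0.0]
ft_force: [-15.4, 4.9, 47.2]
finger_gap: 0.2
grip_force: 23.6
```

Request:
apply_moves([
  [0, 0, -0.65, 0, 0, 0, 0],
  [0, 0, -0.65, 0, 0, 0, 0],
  [0.94, -0.2, 0, 0, 0, 0, 0],
  [0.94, -0.2, 0, 0, 0, 0, 0],
  [0.94, -0.2, 0, 0, 0, 0, 0],
  [0.94, -0.2, 0, 0, 0, 0, 0],
  [0.94, -0.2, 0, 0, 0, 0, 0],
  [0.94, -0.2, 0, 0, 0, 0, 0],
])

```text
time: 7.0
tool_pos: [603.1, -38.4, 167.6]
tcp_rot: [-180.0, 0.1, -0.1]
ft_force: [0.8, 0.4, 0.8]
finger_gap: -0.3
grip_force: 0.0
```

Request:
apply_moves([
  [0.94, -0.2, 0, 0, 0, 0, 0],
  [0, 0, 0, 0, 0, 0, 0],
])

```text
time: 7.25
tool_pos: [631.4, -32.2, 167.3]
tcp_rot: [-180.0, 0.1, -0.0]
ft_force: [-0.9, 0.2, -0.3]
finger_gap: -0.0
grip_force: 0.0
```

Request:
apply_moves([
  [0, 0, 0.4, 0, 0, 0, 0],
  [0, 0, 0.3, 0, 0, 0, 0],
  [0, 0, 0.2, 0, 0, 0, 0],
  [0, 0, 0.2, 0, 0, 0, 0],
  [0, 0, 0.1, 0, 0, 0, 0],
  [0, 0, 0, 0, 0, 0, 0],
])

```text
time: 8.0
tool_pos: [631.0, -32.5, 136.0]
tcp_rot: [180.0, -0.2, -0.0]
ft_force: [-7.7, 0.3, 20.9]
finger_gap: 0.0
grip_force: 10.4
```

Request:
apply_moves([
  [0, 0, -0.6, 0, 0, 0, 0],
  [0, 0, -0.6, 0, 0, 0, 0],
  [-0.82, -0.72, 0, 0, 0, 0, 0],
  [-0.82, -0.72, 0, 0, 0, 0, 0],
  [-0.82, -0.72, 0, 0, 0, 0, 0],
  [-0.82, -0.72, 0, 0, 0, 0, 0],
  [-0.82, -0.72, 0, 0, 0, 0, 0],
  [-0.82, -0.72, 0, 0, 0, 0, 0],
])

```text
time: 9.0
tool_pos: [482.4, 98.2, 169.4]
tcp_rot: [-180.0, -0.0, -0.0]
ft_force: [-0.1, 0.9, -0.5]
finger_gap: 0.2
grip_force: 0.0
```

Request:
apply_moves([
  [-0.82, -0.72, 0, 0, 0, 0, 0],
  [0, 0, 0, 0, 0, 0, 0],
])

```text
time: 9.25
tool_pos: [457.4, 120.3, 169.3]
tcp_rot: [-180.0, -0.0, 0.1]
ft_force: [0.0, 0.4, 0.8]
finger_gap: -0.0
grip_force: 0.0
```

Request:
apply_moves([
  [0.08, 0, 0.4, 0, 0, 0, 0],
  [0, 0, 0.3, 0, 0, 0, 0],
  [0, 0, 0.2, 0, 0, 0, 0],
  [0, 0, 0.2, 0, 0, 0, 0],
  [0, 0, 0.15, 0, 0, 0, 0],
  [0, 0, 0, 0, 0, 0, 0],
])

```text
time: 10.0
tool_pos: [463.5, 118.9, 135.7]
tcp_rot: [-180.0, -0.3, -0.1]
ft_force: [-12.3, -3.3, 35.6]
finger_gap: -0.1
grip_force: 17.9
```

Request:
apply_moves([
  [0, 0, -0.7, 0, 0, 0, 0],
  [0, 0, -0.7, 0, 0, 0, 0],
  [0, -0.8, -0.7, 0, 0, 0, 1],
  [0, -0.9, 0, 0, 0, 0, 1],
  [0, -0.9, 0, 0, 0, 0, 1],
  [-0.2, -0.9, 0, 0, 0, 0, 1],
  [-0.3, -0.9, 0, 0, 0, 0, 1],
  [-0.3, -0.9, 0, 0, 0, 0, 1],
])

```text
time: 11.0
tool_pos: [436.9, 278.4, 193.2]
tcp_rot: [180.0, 0.1, -0.1]
ft_force: [-0.4, 0.5, -0.3]
finger_gap: 85.5
grip_force: 0.0
```

Request:
apply_moves([
  [0, -0.9, 0, 0, 0, 0, 1],
  [0, -0.75, 0, 0, 0, 0.44, 1],
  [0, 0, 0, 0, 0, 0, 1],
])

```text
time: 11.38
tool_pos: [436.9, 328.3, 193.1]
tcp_rot: [180.0, 0.1, -2.0]
ft_force: [1.2, -0.7, 0.1]
finger_gap: 85.5
grip_force: 0.0
```

```bash
python3 - <<'E'
from fit import *
s=snapshot('scene')[:,:,::-1];t=snapshot('top')[:,:,::-1];np.save('s1.npy',s);np.save('t1.npy',t)
k=1.15
a=cv2.resize(s[90:270,190:400],None,fx=2.2,fy=2.2);b=cv2.resize(t[120:240,130:300],None,fx=2,fy=2)
H=max(a.shape[0],b.shape[0]);f=lambda x:cv2.copyMakeBorder(x,0,H-x.shape[0],0,0,0)
cv2.imwrite('pics/p1.png',np.hstack([f(a),f(b)])[:600,:800])
tabs({'scene':s},{'red':(460,119,.35),'blue':(434,-72,.32),'yellow':(632,-32,.07)},('scene',))
E
```

```text
red [4.55546e+02 1.21361e+02 1.15733e+02 2.63000e-01 3.03760e+01] 0.977 [0.977] {'scene': 2934}
blue [ 4.30658e+02 -7.21080e+01  1.18800e+02  2.51000e-01  3.01640e+01] 0.975 [0.975] {'scene': 3349}
yellow [ 6.32076e+02 -3.49080e+01  1.23242e+02  5.80000e-02  2.98960e+01] 0.974 [0.974] {'scene': 3862}
```

View pics/p1.png

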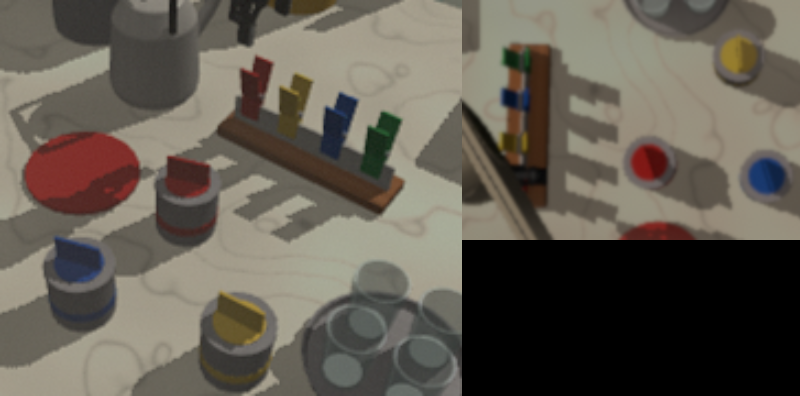

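Request:
apply_moves([
  [-0.13, -0.07, 0.5, 0, 0, 0, 1],
  [0, 0, 0.8, 0, 0, 0, 1],
  [0, 0, 0.8, 0, 0, 0, 1],
  [0, 0, 0.8, 0, 0, 0, 1],
  [0, 0, 0, 0, 0, 0, 1],
])

```text
time: 12.1
tool_pos: [431.1, 328.1, 104.1]
tcp_rot: [179.8, 0.3, -2.1]
ft_force: [0.5, -1.1, 0.3]
finger_gap: 85.2
grip_force: 0.0
```

Request:
apply_moves([
  [0, 0, 0, 0, 0, 0, 0],
  [0, 0, 0, 0, 0, 0, 0],
  [0, 0, 0, 0, 0, 0, 0],
  [0, 0, 0, 0, 0, 0, 0],
], grip_force=30)

```text
time: 12.6
tool_pos: [433.3, 330.1, 107.7]
tcp_rot: [-180.0, -0.0, -2.0]
ft_force: [0.6, -0.5, -0.7]
finger_gap: 21.8
grip_force: 36.6
```

```bash
python3 - <<'E'
from fit import *
im={'scene':np.load('s1.npy'),'top':np.load('t1.npy')}
for c,(x,y,yaw) in {'red':(460,119,.35),'blue':(434,-72,.32),'yellow':(632,-32,.07)}.items():
    ms={n:comp(near(cmask(hsv(im[n]),c),n,(x,y,105),22 if n=='scene' else 15)) for n in im}
    mod=lambda p:tabmodel([p[0],p[1],122,p[2],30.3])
    print(c,[np.round(fit(mod,k,[x,y,yaw],[8,8,.3])[0],3).tolist() for k in (ms,{'scene':ms['scene']},{'top':ms['top']})])
E
```

```text
red [[460.319, 117.974, 0.368], [458.851, 116.376, 0.273], [461.483, 119.347, 0.455]]
blue [[434.136, -71.725, 0.358], [432.365, -73.781, 0.234], [434.772, -70.664, 0.548]]
yellow [[632.988, -32.725, 0.116], [631.603, -34.108, 0.054], [634.275, -30.52, 0.004]]
```

Request:
apply_moves([
  [0, 0, -0.5, 0, 0, 0, 0],
  [0, 0, -0.8, 0, 0, 0, 0],
  [0, 0, -0.9, 0, 0, 0, 0],
  [0, 0, -0.9, 0, 0, 0, 0],
  [0, 0, -0.9, 0, 0, 0, 0],
  [0, 0.8, 0, 0, 0, 0, 0],
  [0, 0.9, 0, 0, 0, 0, 0],
  [0, 0.9, 0, 0, 0, 0, 0],
])

```text
time: 13.6
tool_pos: [430.5, 251.4, 228.7]
tcp_rot: [-180.0, -0.1, -2.0]
ft_force: [0.2, 0.6, -1.3]
finger_gap: 21.8
grip_force: 36.6
```

Request:
apply_moves([
  [0.2, 0.9, 0, 0, 0, 0, 0],
  [0.3, 0.9, 0, 0, 0, 0, 0],
  [0, 0, 0, 0, 0, -0.9, 0],
  [0, 0, 0, 0, 0, -0.9, 0],
  [0, 0, 0, 0, 0, -1, 0],
  [0, 0, 0, 0, 0, -1, 0],
  [0, 0, 0, 0, 0, -1, 0],
  [0, 0, 0, 0, 0, 0, 0],
])

```text
time: 14.6
tool_pos: [443.6, 197.6, 228.4]
tcp_rot: [180.0, -0.1, 19.9]
ft_force: [-0.4, -0.1, -0.6]
finger_gap: 22.1
grip_force: 36.6
```

```bash
python3 - <<'E'
from fit import *
s=snapshot('scene')[:,:,::-1];t=snapshot('top')[:,:,::-1];np.save('s1.npy',s);np.save('t1.npy',t)
cv2.imwrite('pics/p2.png',cv2.resize(s[60:260,180:400],None,fx=3,fy=3,interpolation=cv2.INTER_CUBIC))
print({k:np.round(v,1) for k,v in sense().items() if k in('tool_pos','ft_force','time','finger_gap','tcp_rot')})
E
```

```text
{'time': np.float64(14.7), 'tool_pos': array([443.6, 197.5, 228. ]), 'tcp_rot': array([180. ,  -0. ,  19.9]), 'ft_force': array([ 0.5,  0.8, -0.3]), 'finger_gap': np.float64(22.2)}
```

View pics/p2.png

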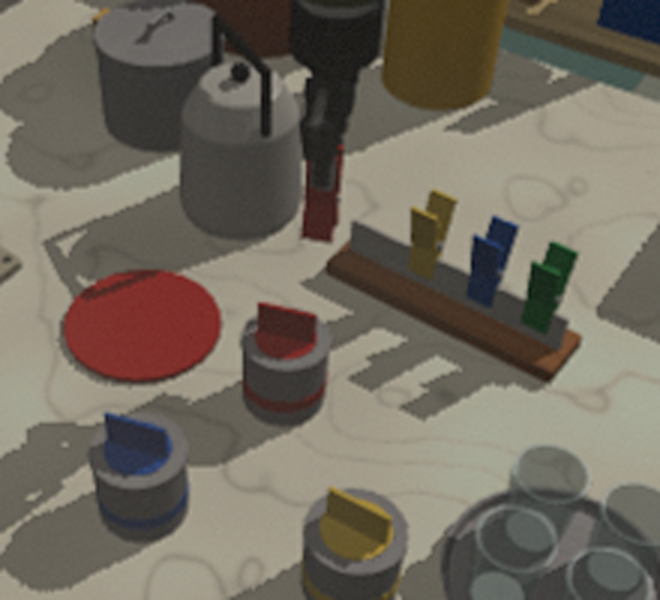

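```bash
cat > chk.py <<'E'
from fit import *
REF={'red':(458.9,116.4,.27),'blue':(432.4,-73.8,.234),'yellow':(631.6,-34.1,.054)}
BEST={'red':(460.3,118,.36),'blue':(434.1,-71.7,.345),'yellow':(633,-32.5,.08)}
def chk(cs,img=None):
    s=snapshot('scene')[:,:,::-1] if img is None else img
    for c in cs:
        x,y,yaw=REF[c];m=comp(near(cmask(hsv(s),c),'scene',(x,y,105),24))
        q=fit(lambda p:tabmodel([p[0],p[1],122,p[2],30.3]),{'scene':m},[x,y,yaw],[8,8,.3])
        print(c,'moved',np.round(q[0]-REF[c],2),'-> now',np.round(q[0]-REF[c]+BEST[c],2),round(q[1],3))
    return s
E
python3 - <<'E'
from chk import *
s=np.load('s1.npy');chk(REF,s)
H=hsv(s);m=comp(near(cmask(H,'red'),'scene',(443.6,197.5,180),30))
p=(443.6,197.5)
def clip(q):
    x,y,zb,yaw=q;L=[]
    return [box((x,y),yaw,30,24,zb,zb+2)]
ys,xs=np.nonzero(m);print('bottom px',ys.max()/K,xs[ys>ys.max()-4].mean()/K, xs.min()/K,xs.max()/K)
for z in (150,157,164): print(z,proj('scene',box(p,.347,30,24,z,z+1)[:4]).round(1).tolist())
E
```

```text
red moved [ 0.22 -0.43 -0.  ] -> now [4.6052e+02 1.1757e+02 3.6000e-01] 0.971
blue moved [-0.01  0.11 -0.01] -> now [ 4.3409e+02 -7.1590e+01  3.4000e-01] 0.964
yellow moved [-0.   -0.01 -0.  ] -> now [ 6.330e+02 -3.251e+01  8.000e-02] 0.971
bottom px 140.33333333333334 287.58479532163744 280.6666666666667 294.6666666666667
150 [[281.1, 138.9], [283.1, 133.8], [291.3, 140.8], [293.2, 135.6]]
157 [[281.2, 137.0], [283.2, 131.9], [291.5, 138.9], [293.3, 133.7]]
164 [[281.3, 135.1], [283.3, 129.9], [291.7, 136.9], [293.5, 131.7]]
```

Request:
apply_moves([
  [-0.1, 0.7, 0, 0, 0, 0, 0],
  [-0.1, 0.7, 0, 0, 0, 0, 0],
  [-0.1, 0.7, 0, 0, 0, 0, 0],
  [-0.07, 0.59, 0, 0, 0, -0.15, 0],
  [0, 0, 0, 0, 0, 0, 0],
  [0, 0, 0, 0, 0, 0, 0],
])

```text
time: 15.45
tool_pos: [460.5, 118.2, 227.5]
tcp_rot: [-180.0, -0.0, 20.6]
ft_force: [-0.2, 0.5, -1.0]
finger_gap: 22.3
grip_force: 36.6
```

```bash
cat > go.py <<'E'
import sys; from h import *
S=sense();P=S['tool_pos'];M=R.from_euler('xyz',S['tcp_rot'],degrees=True)
x,y,z,yaw=map(float,sys.argv[1:5]);T=R.from_euler('xyz',[np.pi,0,yaw])
print('pos',P.round(1),S['tcp_rot'].round(1),'shift',(M.inv().apply(np.array([x,y,z])-P)/30).round(2),'turn',((M.inv()*T).as_rotvec()/.08).round(2), 't',S['time'].round(1))
E
python3 go.py 460.4 117.8 168 .36
```

```text
Traceback (most recent call last):
  File "go.py", line 4, in <module>
    print('pos',P.round(1),S['tcp_rot'].round(1),'shift',(M.inv().apply(np.array([x,y,z])-P)/30).round(2),'turn',((M.inv()*T).as_rotvec()/.08).round(2), 't',S['time'].round(1))
                                                                                                                                                             ^^^^^^^^^^^^^^^
AttributeError: 'float' object has no attribute 'round'
```

```bash
sed -i "s/S\['time'\].round(1)/round(S['time'],1)/" go.py
```

Request:
apply_moves([
  [0, 0.01, 0.5, 0, 0, 0, 0],
  [0, 0, 0.5, 0, 0, 0, 0],
  [0, 0, 0.5, 0, 0, 0, 0],
  [0, 0, 0.48, 0, 0, 0, 0],
  [0, 0, 0, 0, 0, 0, 0],
])

```text
time: 16.08
tool_pos: [459.7, 117.2, 166.0]
tcp_rot: [-180.0, 0.2, 20.7]
ft_force: [0.5, 0.5, -1.6]
finger_gap: 22.0
grip_force: 36.6
```

No contact; release.

Request:
apply_moves([
  [0, 0, 0, 0, 0, 0, 0.4],
  [0, 0, 0, 0, 0, 0, 0.6],
  [0, 0, 0, 0, 0, 0, 1],
  [0, 0, 0, 0, 0, 0, 1],
  [0, 0, -0.5, 0, 0, 0, 1],
  [0, 0, -0.8, 0, 0, 0, 1],
  [0, 0, -0.8, 0, 0, 0, 1],
  [0, 0, 0, 0, 0, 0, 1],
])

```text
time: 17.08
tool_pos: [462.3, 117.8, 234.3]
tcp_rot: [179.9, -0.3, 20.7]
ft_force: [-0.5, 0.3, -0.7]
finger_gap: 85.2
grip_force: 0.0
```

```bash
python3 go.py 497.6 328.4 228 -.035; python3 - <<'E'
from fit import *
s=snapshot('scene')[:,:,::-1];np.save('s1.npy',s)
cv2.imwrite('pics/p3.png',cv2.resize(s[100:260,190:390],None,fx=3.5,fy=3.5,interpolation=cv2.INTER_CUBIC))
E
```

```text
pos [462.3 117.8 234.3] [179.9  -0.3  20.7] shift [ 3.58 -6.15  0.22] turn [ 0.   -0.07  4.95] t 17.1
```

View pics/p3.png

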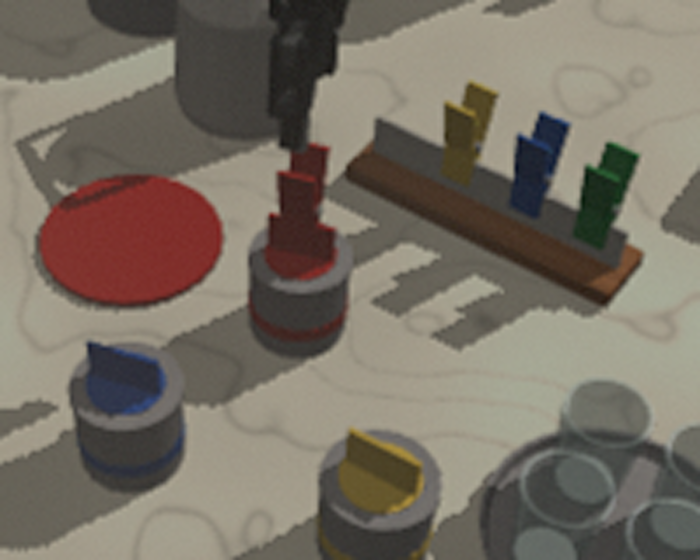

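Request:
apply_moves([
  [0.51, -0.88, 0, 0, 0, 0, 1],
  [0.51, -0.88, 0, 0, 0, 0, 1],
  [0.51, -0.88, 0, 0, 0, 0, 1],
  [0.51, -0.88, 0, 0, 0, 0, 1],
  [0.51, -0.88, 0, 0, 0, 0, 1],
  [0.51, -0.88, 0, 0, 0, 0, 1],
  [0.51, -0.88, 0, 0, 0, 0, 1],
  [0, 0, 0, 0, 0, 0.95, 1],
])

```text
time: 18.12
tool_pos: [494.9, 329.9, 229.3]
tcp_rot: [180.0, 0.1, 16.3]
ft_force: [-0.5, -0.6, -0.2]
finger_gap: 85.4
grip_force: 0.0
```

Request:
apply_moves([
  [0, 0, 0.3, 0, 0, 1, 1],
  [0, 0, 0.3, 0, 0, 1, 1],
  [0, 0, 0.3, 0, 0, 1, 1],
  [0, 0, 0.3, 0, 0, 1, 1],
  [0, 0, 0, 0, 0, 0, 1],
])

```text
time: 18.75
tool_pos: [494.6, 327.7, 192.8]
tcp_rot: [179.9, 0.2, -2.0]
ft_force: [0.5, -0.2, -1.0]
finger_gap: 85.6
grip_force: 0.0
```

```bash
python3 go.py 497.6 328.4 106 -.035
```

```text
pos [494.6 327.7 192.8] [179.9   0.2  -2. ] shift [ 0.11 -0.03  2.89] turn [0.02 0.04 0.  ] t 18.8
```

Request:
apply_moves([
  [0.1, -0.03, 0.6, 0, 0, 0, 1],
  [0, 0, 0.8, 0, 0, 0, 1],
  [0, 0, 0.8, 0, 0, 0, 1],
  [0, 0, 0.69, 0, 0, 0, 1],
  [0, 0, 0, 0, 0, 0, 1],
])

```text
time: 19.38
tool_pos: [497.2, 328.2, 105.4]
tcp_rot: [179.9, 0.2, -2.0]
ft_force: [0.7, -0.2, 0.1]
finger_gap: 85.7
grip_force: 0.0
```

Request:
apply_moves([
  [0, 0, 0, 0, 0, 0, 0],
  [0, 0, 0, 0, 0, 0, 0],
  [0, 0, 0, 0, 0, 0, 0],
  [0, 0, 0, 0, 0, 0, 0],
])

```text
time: 19.88
tool_pos: [498.9, 329.2, 108.6]
tcp_rot: [-180.0, -0.0, -2.0]
ft_force: [-0.5, -0.2, -1.1]
finger_gap: 21.8
grip_force: 36.5
```

Request:
apply_moves([
  [0, 0, -0.5, 0, 0, 0, 0],
  [0, 0, -0.8, 0, 0, 0, 0],
  [0, 0, -0.9, 0, 0, 0, 0],
  [0, 0, -0.9, 0, 0, 0, 0],
  [0, 0, -0.9, 0, 0, -0.4, 0],
  [0, 0, 0, 0, 0, -0.5, 0],
  [0, 0, 0, 0, 0, -0.5, 0],
  [0, 0, 0, 0, 0, 0, 0],
])

```text
time: 20.88
tool_pos: [498.9, 329.2, 229.4]
tcp_rot: [-180.0, -0.1, 4.4]
ft_force: [0.2, 0.7, -0.6]
finger_gap: 22.2
grip_force: 36.5
```

```bash
python3 go.py 633 -32.5 228 .08
```

```text
pos [498.9 329.2 229.4] [-1.8e+02 -1.0e-01  4.4e+00] shift [ 3.54 12.36  0.04] turn [-0.01 -0.01 -0.05] t 20.9
```

Request:
apply_moves([
  [0.25, 0.88, 0, 0, 0, 0, 0],
  [0.25, 0.88, 0, 0, 0, 0, 0],
  [0.25, 0.88, 0, 0, 0, 0, 0],
  [0.25, 0.88, 0, 0, 0, 0, 0],
  [0.25, 0.88, 0, 0, 0, 0, 0],
  [0.25, 0.88, 0, 0, 0, 0, 0],
  [0.25, 0.88, 0, 0, 0, 0, 0],
])

```text
time: 21.75
tool_pos: [565.5, 148.0, 228.8]
tcp_rot: [-180.0, -0.0, 4.3]
ft_force: [0.8, 0.2, -1.3]
finger_gap: 22.4
grip_force: 36.5
```

Request:
apply_moves([
  [0.25, 0.88, 0, 0, 0, 0, 0],
  [0.25, 0.88, 0, 0, 0, 0, 0],
  [0.25, 0.88, 0, 0, 0, 0, 0],
  [0.25, 0.88, 0, 0, 0, 0, 0],
  [0, 0, 0, 0, 0, 0, 0],
  [0, 0, 0, 0, 0, 0, 0],
])

```text
time: 22.5
tool_pos: [603.1, 46.2, 228.4]
tcp_rot: [-180.0, 0.0, 4.3]
ft_force: [-0.8, 0.2, -0.2]
finger_gap: 22.0
grip_force: 36.5
```

```bash
python3 - <<'E'
from chk import *
s=chk(['yellow','blue']);np.save('s1.npy',s)
E
python3 go.py 633 -32.5 168 .08
```

```text
yellow moved [0.14 0.09 0.  ] -> now [ 6.3314e+02 -3.2410e+01  8.0000e-02] 0.971
blue moved [-0.11  0.05 -0.01] -> now [ 4.3399e+02 -7.1650e+01  3.3000e-01] 0.958
pos [603.   46.6 228.4] [-180.    -0.     4.4] shift [0.8  2.71 2.01] turn [-0.   -0.   -0.04] t 22.6
```

Request:
apply_moves([
  [0.2, 0.7, 0, 0, 0, 0, 0],
  [0.2, 0.7, 0, 0, 0, 0, 0],
  [0.2, 0.7, 0, 0, 0, 0, 0],
  [0.2, 0.61, 0, 0, 0, 0, 0],
  [0, 0, 0, 0, 0, 0, 0],
  [0, 0, 0, 0, 0, 0, 0],
])

```text
time: 23.3
tool_pos: [633.3, -33.4, 228.0]
tcp_rot: [-180.0, 0.0, 4.4]
ft_force: [0.1, 0.1, -0.3]
finger_gap: 21.6
grip_force: 36.5
```

```bash
python3 go.py 633 -32.5 168 .08
```

```text
pos [633.3 -33.4 228. ] [-180.     0.     4.4] shift [-0.01 -0.03  2.  ] turn [-0.01  0.   -0.05] t 23.3
```

Request:
apply_moves([
  [0, -0.03, 0.5, 0, 0, 0, 0],
  [0, 0, 0.5, 0, 0, 0, 0],
  [0, 0, 0.5, 0, 0, 0, 0],
  [0, 0, 0.5, 0, 0, 0, 0],
  [0, 0, 0, 0, 0, 0, 0],
])

```text
time: 23.92
tool_pos: [632.1, -32.6, 165.9]
tcp_rot: [-180.0, 0.2, 4.4]
ft_force: [-0.2, -0.6, -1.0]
finger_gap: 22.3
grip_force: 36.6
```

Request:
apply_moves([
  [0, 0, 0, 0, 0, 0, 0.4],
  [0, 0, 0, 0, 0, 0, 0.6],
  [0, 0, 0, 0, 0, 0, 1],
  [0, 0, 0, 0, 0, 0, 1],
  [0, 0, -0.5, 0, 0, 0, 1],
  [0, 0, -0.8, 0, 0, 0, 1],
  [0, 0, -0.8, 0, 0, 0, 1],
  [0, 0, 0, 0, 0, 0, 1],
])

```text
time: 24.92
tool_pos: [635.1, -32.7, 235.1]
tcp_rot: [179.9, -0.3, 4.4]
ft_force: [1.0, -0.1, 0.2]
finger_gap: 85.3
grip_force: 0.0
```

```bash
python3 go.py 568.5 326 228 -.035
```

```text
pos [635.1 -32.7 235.1] [179.9  -0.3   4.4] shift [ -1.3  -12.09   0.21] turn [ 0.01 -0.08  1.4 ] t 24.9
```

Request:
apply_moves([
  [-0.1, -0.93, 0, 0, 0, 0, 1],
  [-0.1, -0.93, 0, 0, 0, 0, 1],
  [-0.1, -0.93, 0, 0, 0, 0, 1],
  [-0.1, -0.93, 0, 0, 0, 0, 1],
  [-0.1, -0.93, 0, 0, 0, 0, 1],
  [-0.1, -0.93, 0, 0, 0, 0, 1],
  [-0.1, -0.93, 0, 0, 0, 0, 1],
  [-0.1, -0.93, 0, 0, 0, 0, 1],
])

```text
time: 25.92
tool_pos: [591.6, 189.0, 230.2]
tcp_rot: [180.0, 0.1, 4.4]
ft_force: [-0.0, -0.0, -0.6]
finger_gap: 85.6
grip_force: 0.0
```

Request:
apply_moves([
  [-0.1, -0.93, 0, 0, 0, 0, 1],
  [-0.1, -0.93, 0, 0, 0, 0, 1],
  [-0.1, -0.93, 0, 0, 0, 0, 1],
  [-0.1, -0.93, 0, 0, 0, 0, 1],
  [-0.1, -0.93, 0, 0, 0, 0, 1],
  [0, 0, 0.3, 0, 0, 0.7, 1],
  [0, 0, 0.3, 0, 0, 0.7, 1],
  [0, 0, 0, 0, 0, 0, 1],
])

```text
time: 26.92
tool_pos: [565.7, 325.8, 211.2]
tcp_rot: [179.9, 0.2, -2.0]
ft_force: [-0.1, -1.4, -0.2]
finger_gap: 85.5
grip_force: 0.0
```

```bash
python3 go.py 568.5 326 106 -.035;  python3 - <<'E'
from fit import *
s=snapshot('scene')[:,:,::-1];np.save('s1.npy',s)
cv2.imwrite('pics/p4.png',cv2.resize(s[100:270,190:400],None,fx=3.4,fy=3.4,interpolation=cv2.INTER_CUBIC))
E
```

```text
pos [565.7 325.8 211.2] [179.9   0.2  -2. ] shift [ 0.1  -0.01  3.51] turn [0.02 0.03 0.  ] t 26.9
```

View pics/p4.png

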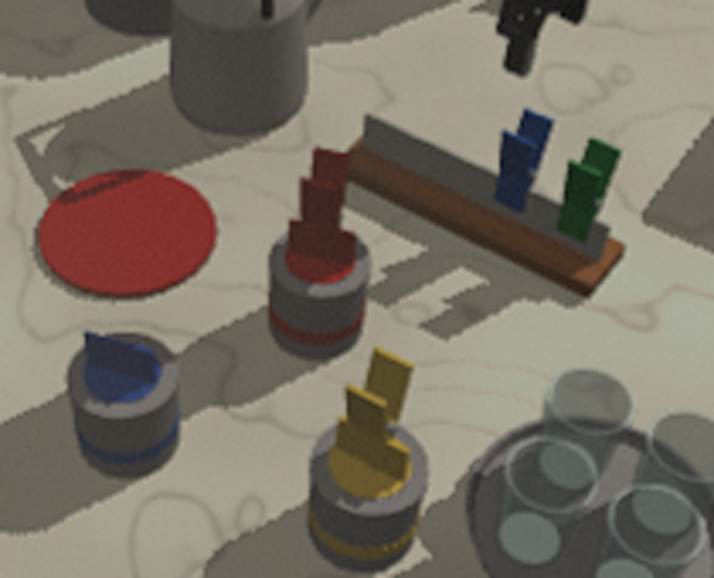

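Request:
apply_moves([
  [0.1, 0, 0.6, 0, 0, 0, 1],
  [0, 0, 0.8, 0, 0, 0, 1],
  [0, 0, 0.8, 0, 0, 0, 1],
  [0, 0, 0.8, 0, 0, 0, 1],
  [0, 0, 0.51, 0, 0, 0, 1],
  [0, 0, 0, 0, 0, 0, 1],
])

```text
time: 27.72
tool_pos: [568.6, 325.4, 105.8]
tcp_rot: [179.9, 0.2, -2.0]
ft_force: [0.6, -0.9, -0.1]
finger_gap: 85.3
grip_force: 0.0
```

Request:
apply_moves([
  [0, 0, 0, 0, 0, 0, 0],
  [0, 0, 0, 0, 0, 0, 0],
  [0, 0, 0, 0, 0, 0, 0],
  [0, 0, 0, 0, 0, 0, 0],
])

```text
time: 28.22
tool_pos: [569.8, 326.1, 108.2]
tcp_rot: [-180.0, -0.0, -2.0]
ft_force: [-0.5, -0.4, -1.0]
finger_gap: 22.2
grip_force: 36.6
```

Request:
apply_moves([
  [0, 0, -0.5, 0, 0, 0, 0],
  [0, 0, -0.9, 0, 0, 0, 0],
  [0, 0, -0.9, 0, 0, 0, 0],
  [0, 0, -0.9, 0, 0, 0, 0],
  [0, 0, -0.9, 0, 0, 0, 0],
  [0, 0, -0.9, 0, 0, 0, 0],
  [0, 0, -0.9, 0, 0, 0, 0],
  [0, 0, 0, 0, 0, 0, 0],
])

```text
time: 29.22
tool_pos: [571.0, 326.7, 289.2]
tcp_rot: [-179.8, -0.3, -2.0]
ft_force: [-0.5, 0.5, -0.9]
finger_gap: 22.1
grip_force: 36.6
```

```bash
python3 go.py 434 -71.7 280 -.035
```

```text
pos [571.  326.7 289.2] [-179.8   -0.3   -2. ] shift [-4.1  13.43  0.24] turn [-0.04 -0.07 -0.  ] t 29.2
```

Request:
apply_moves([
  [-0.27, 0.9, 0, 0, 0, 0, 0],
  [-0.27, 0.9, 0, 0, 0, 0, 0],
  [-0.27, 0.9, 0, 0, 0, 0, 0],
  [-0.27, 0.9, 0, 0, 0, 0, 0],
  [-0.27, 0.9, 0, 0, 0, 0, 0],
  [-0.27, 0.9, 0, 0, 0, 0, 0],
  [-0.27, 0.9, 0, 0, 0, 0, 0],
  [-0.27, 0.9, 0, 0, 0, 0, 0],
])

```text
time: 30.22
tool_pos: [496.3, 111.6, 283.6]
tcp_rot: [180.0, 0.1, -2.0]
ft_force: [-0.5, -0.7, 0.2]
finger_gap: 22.2
grip_force: 36.6
```

Request:
apply_moves([
  [-0.27, 0.9, 0, 0, 0, 0, 0],
  [-0.27, 0.9, 0, 0, 0, 0, 0],
  [-0.27, 0.9, 0, 0, 0, 0, 0],
  [-0.27, 0.9, 0, 0, 0, 0, 0],
  [0, 0, 0, 0, 0, -0.95, 0],
  [0, 0, 0, 0, 0, -0.95, 0],
  [0, 0, 0, 0, 0, -0.95, 0],
  [0, 0, 0, 0, 0, -0.95, 0],
])

```text
time: 31.22
tool_pos: [460.5, 5.7, 283.6]
tcp_rot: [-180.0, 0.1, 15.5]
ft_force: [-0.6, -0.3, 0.1]
finger_gap: 21.5
grip_force: 36.6
```

Request:
apply_moves([
  [0, 0, 0.7, 0, 0, -0.95, 0],
  [0, 0, 0.7, 0, 0, 0, 0],
  [0, 0, 0.4, 0, 0, 0, 0],
  [0, 0, 0, 0, 0, 0, 0],
])

```text
time: 31.72
tool_pos: [460.2, 5.8, 229.5]
tcp_rot: [-179.9, 0.1, 19.7]
ft_force: [0.3, 0.4, -0.1]
finger_gap: 21.8
grip_force: 36.6
```

```bash
python3 - <<'E'
from chk import *
s=chk(['blue']);np.save('s1.npy',s)
E
python3 go.py 434 -71.7 168 .345
```

```text
blue moved [ 0.02  0.06 -0.01] -> now [ 4.3412e+02 -7.1640e+01  3.4000e-01] 0.949
pos [460.8   5.7 230.6] [-180.     0.    19.7] shift [-1.71  2.13  2.09] turn [-0.    0.01 -0.01] t 31.8
```

Request:
apply_moves([
  [-0.6, 0.7, 0, 0, 0, 0, 0],
  [-0.6, 0.7, 0, 0, 0, 0, 0],
  [-0.51, 0.73, 0, 0, 0, 0, 0],
  [0, 0, 0, 0, 0, 0, 0],
  [0, 0, 0, 0, 0, 0, 0],
])

```text
time: 32.4
tool_pos: [434.8, -71.6, 231.6]
tcp_rot: [180.0, -0.1, 19.7]
ft_force: [0.2, -0.2, 0.1]
finger_gap: 21.6
grip_force: 36.6
```

```bash
python3 go.py 434 -71.7 168 .345
```

```text
pos [434.8 -71.6 231.6] [ 1.80e+02 -1.00e-01  1.97e+01] shift [-0.03 -0.01  2.12] turn [ 0.   -0.02 -0.01] t 32.4
```

Request:
apply_moves([
  [-0.02, 0, 0.5, 0, 0, 0, 0],
  [0, 0, 0.5, 0, 0, 0, 0],
  [0, 0, 0.5, 0, 0, 0, 0],
  [0, 0, 0.6, 0, 0, 0, 0],
  [0, 0, 0, 0, 0, 0, 0],
])

```text
time: 33.02
tool_pos: [432.6, -71.8, 165.7]
tcp_rot: [-179.9, 0.2, 19.7]
ft_force: [0.2, -3.0, -0.8]
finger_gap: 22.3
grip_force: 36.6
```

Request:
apply_moves([
  [0, 0, 0, 0, 0, 0, 0.4],
  [0, 0, 0, 0, 0, 0, 0.6],
  [0, 0, 0, 0, 0, 0, 1],
  [0, 0, 0, 0, 0, 0, 1],
  [0, 0, -0.5, 0, 0, 0, 1],
  [0, 0, -0.8, 0, 0, 0, 1],
  [0, 0, -0.8, 0, 0, 0, 1],
  [0, 0, -0.8, 0, 0, 0, 1],
])

```text
time: 34.02
tool_pos: [433.9, -72.0, 257.0]
tcp_rot: [180.0, -0.1, 19.7]
ft_force: [0.2, -0.1, -1.0]
finger_gap: 85.2
grip_force: 0.0
```

Request:
apply_moves([
  [0, 0.9, 0, 0, 0, 0, 1],
  [0, 0.9, 0, 0, 0, 0, 1],
  [0, 0.9, 0, 0, 0, 0, 1],
  [0, 0.9, 0, 0, 0, 0, 1],
  [0, 0.9, 0, 0, 0, 0, 1],
  [0, 0.9, 0, 0, 0, 0, 1],
  [0, 0.9, 0, 0, 0, 0, 1],
  [0, 0, 0, 0, 0, 0, 1],
])

```text
time: 35.02
tool_pos: [497.9, -251.3, 255.8]
tcp_rot: [180.0, -0.0, 19.7]
ft_force: [0.2, 0.2, -0.2]
finger_gap: 85.0
grip_force: 0.0
```

```bash
python3 - <<'E'
from fit import *
s=snapshot('scene')[:,:,::-1];t=snapshot('top')[:,:,::-1];np.save('s2.npy',s);np.save('t2.npy',t)
a=cv2.resize(s[110:260,195:330],None,fx=3.4,fy=3.4,interpolation=cv2.INTER_CUBIC);b=cv2.resize(t[130:225,210:295],None,fx=3.9,fy=3.9,interpolation=cv2.INTER_CUBIC)
H=max(a.shape[0],b.shape[0]);f=lambda x:cv2.copyMakeBorder(x,0,H-x.shape[0],0,0,0)
cv2.imwrite('pics/p5.png',np.hstack([f(a),f(b)])[:600,:800])
print(sense()['ft_force'])
E
```

```text
[ 0.71504303  0.47562679 -1.18663407]
```

View pics/p5.png

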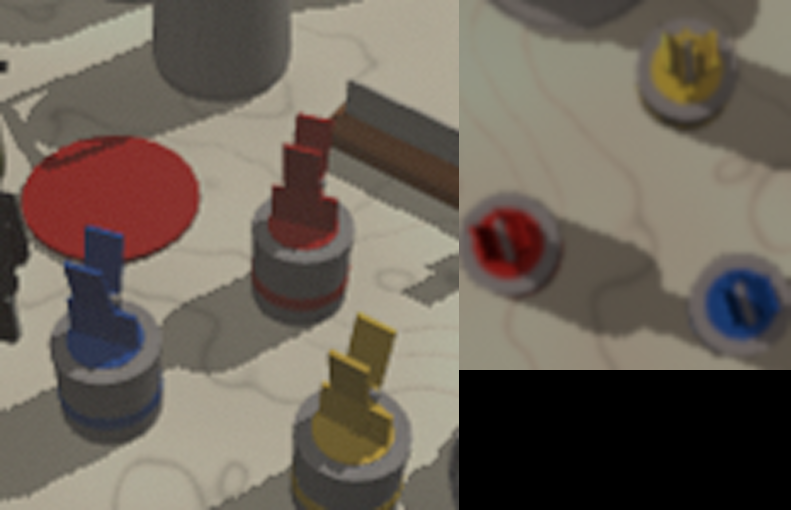

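```bash
cat > fin.py <<'E'
from fit import *
im={'scene':np.load('s2.npy'),'top':np.load('t2.npy')}
def model(p):
    x,y,yaw,a,b,h,r=p;ex=np.array([np.cos(yaw),np.sin(yaw)]);ey=np.array([-ex[1],ex[0]]);C=np.array([x,y])+ex*a+ey*b;z=122+h;Q=tabmodel([x,y,122,yaw,30.3])
    e2=np.array([np.cos(yaw+r),np.sin(yaw+r)]);f2=np.array([-e2[1],e2[0]])
    for s in(-1,1):
        Q.append(np.array([[*(C+e2*u+f2*s*v),w] for u in(-15,15) for v,w in((12,z),(9,z),(21.5,z+50),(18.5,z+50))]))
        Q.append(np.array([[*(C+e2*u+f2*s*v),w] for u in(-15,15) for v,w in((12,z),(9,z),(2,z-42),(6,z-42))]))
    return Q
for c,g in {'red':(462,103,.36),'blue':(434,-71.7,.34),'yellow':(633,-32.5,.08)}.items():
    P=ray('scene',proj('scene',(*g[:2],122))[0],122)
    ms={n:comp(cv2.morphologyEx(near(cmask(hsv(im[n]),c),n,(g[0],g[1],135),34 if n=='scene' else 15),cv2.MORPH_CLOSE,np.ones((5,5)))) for n in im}
    for k in (ms,{'scene':ms['scene']}):
        q=fit(model,k,[*g,0,0,16,0],[8,8,.1,6,3,5,.1]);print(c,list(k),np.round(q[0],2).tolist(),round(q[1],3))
E
timeout 500 python3 fin.py
```

```text
red ['scene', 'top'] [487.36, 120.1, 0.23, -1.44, -1.72, 13.21, 0.01] 0.825
red ['scene'] [487.76, 118.88, 0.36, 0.81, -5.15, 17.38, -0.05] 0.819
blue ['scene', 'top'] [434.62, -71.28, 0.39, -4.92, 1.1, 8.85, 0.07] 0.91
blue ['scene'] [432.24, -73.86, 0.2, -2.41, 1.14, 9.32, 0.22] 0.915
yellow ['scene', 'top'] [633.8, -30.89, 0.08, -4.36, -0.54, 10.53, 0.08] 0.888
yellow ['scene'] [631.72, -34.01, 0.02, -0.99, -0.49, 13.91, 0.14] 0.927
```

```bash
python3 -c "
from bench import *
print(hand_in())"
```

```text
the job is handed in; nothing more can be done
None
```

I handed the job in at about 35 s, but the judge's result wasn't shown: the gas cock is at its closed stop, the red, blue and yellow lids are home (there was no green dabba), and each has its colour's clip on the tab, within tolerance by my camera fits even though the red dabba was knocked about 27 mm mid-run.

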